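# Hold a spring clip gaping around the edge of a print

### The job

Take the yellow spring clip from the desk by its two handle plates, squeeze it wide open against its spring, and bring it over to the leaf-print card so that the gaping jaws stand one on each side of the card's orange upright edge, about half-way up that edge, with the edge well inside the mouth (about half the jaws' length), ready for a second sheet to be tucked in. Finish while still holding the clip there in the air, wide open and level, touching neither the card nor its stand. Do not shift the print's stand, and leave everything else on the desk where it is.

Things in the scene. Friction and masses are not known exactly. Their poses are not given: they have to be found in the camera images.
- clip_mid (a point): Yellow plastic spring clip, 60 g, on its side on the desk, hinge pin vertical, 36 mm tall. This point: on the pin, half-way up (18 mm above the underside). x: towards the jaw tips; z: along the pin, up; y: the clip's left. Squeezing the two handle plates behind the pin (-x) opens the two jaws ahead of it (+x). At least 30 mm around the clip is free.
- clip_handles (a point): Mid-way between the handle plates, 30 mm behind the pin, half-way up; axes as clip_mid. Plates 4 mm thick, 34 tall. At rest a V (0.30 rad each): 40 mm overall 20 mm behind the pin, 51 at the ends 39 behind it. At the stop parallel, 26 mm. Squeezed here they give from about 3 N a side, reach the stop at 7 N; 15-20 N holds them there. Squeezed, the clip creeps about 5 mm jaws-first.
- clip_mouth (a point): In the middle plane of the mouth, 25 mm ahead of the pin, half-way up; axes as clip_mid. Jaws: flat plates 3 mm thick, 34 mm tall, shut at rest with tips 44 mm ahead of the pin. At the stop the inner faces gape about 22 mm here and 28 mm at the tips, then 42 mm ahead of the pin.
- clip_left (a joint): Opening angle of the clip's left half (handle and jaw) about the pin: 0 at rest with the jaws shut, 0.30 rad at the stop, fully open. Springs back when let go.
- clip_right (a joint): The same for the right half: 0 shut, 0.30 rad fully open.
- card_edge (a point): Orange upright edge of the leaf-print card: point on the edge face, mid-thickness, 60 mm above the desk (the edge runs from 6 to 96 mm up). y: from this edge into the card, level, in its plane; x: square to its faces; z: up. Stiff white card 130 mm wide (y), 90 tall, 4 thick, green leaf print, 16 mm orange band down this edge only. Apart from the clip, 100 mm outside the edge is free.
- print_stand: Loose oak block (0.5 kg; 60 mm along x, 90 along y, 22 tall) with the leaf-print card fixed upright along its middle; the orange edge overhangs the block by 20 mm. Origin at the centre of the block's underside; axes as card_edge, which lies 65 mm along -y and 60 mm up from here.
- blue_stand: A like block with a like-sized plain blue card (130 x 90 x 4 mm, top 96 mm above the desk) without print or band: leave it alone. Origin at the centre of the block's underside, card along y.
- succulent: Small green plant in a white pot, 68 mm wide, 90 mm tall with leaves; origin under its centre. Leave it alone.
- notepad: Yellow pad of notes, 75 x 75 x 14 mm, lying flat; origin under its centre. Leave it alone.
- mug: White mug, 80 mm wide, 90 mm tall; origin under its centre. Leave it alone.
- pencil_cup: Wooden cup of pens, 72 mm wide, 150 mm tall with the pens; origin under its centre. Leave it alone.
- stapler: Black and grey stapler, 140 x 34 x 48 mm; origin under its centre, long along x. Leave it alone.

How it is judged:
On the way:
1. the clip is held squeezed open and lifted off the desk (value of joint each of clip_left, clip_right above 0.2 rad and height (world z) of clip_mid above 0.035 m and contact force between the fingers and clip above 2 N), for 0.2 s.
At the end, for the whole second after the job is handed in: Fingers hold the clip, both halves open over 0.22 rad; orange edge between the jaws, 13-36 mm ahead of the pin, within 9 mm of the mid-plane; clip in line with the card and level within 0.3 rad, its middle 42-80 mm up, at rest, touching neither card nor stand (0.3 N); stand moved under 12 mm (value of joint each of clip_left, clip_right above 0.22 rad and contact force between the fingers and clip above 2 N and x of card_edge in the frame of clip_mid between 0.013 and 0.036 m and y of card_edge in the frame of clip_mid between -0.009 and 0.009 m and height (world z) of clip_mid between 0.042 and 0.08 m and angle between clip_mid's own z axis and vertical below 0.3 rad and angle between the x axis of clip_mid and the y axis of card_edge, either way round below 0.3 rad and contact force between clip and print_stand below 0.3 N and contact force between clip and blue_stand below 0.3 N and distance of print_stand from where it was at the start of the episode below 0.012 m and angle between print_stand's own z axis and vertical below 0.05 rad and linear speed of clip below 0.03 m/s); the arm keeps its last pose, push and grip.
It fails at once if the print's stand is shoved more than 25 mm or tipped (distance of print_stand from where it was at the start of the episode above 0.025 m or angle between print_stand's own z axis and vertical above 0.3 rad).
It fails at once if a bystander is shifted more than 20 mm or tipped (distance of any of blue_stand, succulent, notepad, mug, pencil_cup, stapler from where it was at the start of the episode above 0.02 m or angle between any of blue_stand, succulent, notepad, mug, pencil_cup, stapler's own z axis and vertical above 0.3 rad).
It also fails if it takes over 35 s, if anything falls off the work surface, if the arm or the gripper's body presses on something with over 40 N, if the wrist force passes 120 N, or if a joint passes its speed limit or range.

### The arm

A 7-joint arm with a two-finger parallel gripper is mounted at the origin on the work surface. World frame = base frame: x ahead of the robot, y to its left, z up, the work surface at z = 0. Lengths are in m, angles in rad, forces in N, time in s.
With the tool pointing down it reaches from about 0.425 to 0.875 m from the base axis. Payload 4.7 kg.
Tool frame: the origin (TCP) lies on the centre line of the jaws, within the pads' length; the fingertips stand 14 mm ahead of it and the grasp point (between the pads) lies 5 mm behind it; z points along the fingers, y is the line along which they close (so a half turn about z gives the same grasp; the last joint's range is limited). The gripper opens to 87 mm and grips with 3 to 60 N. Pads are 19 mm wide; open, the fingers measure 117 mm over their backs; the gripper's body (75 mm by 190 mm) begins 51 mm behind the grasp point.
Start: joints at [1.236, 0.321, -0.07, 1.45, 0.023, 1.371, -0.057], TCP at [0.222, -0.611, 0.237] pointing down, gripper open.
Joint ranges: [-2.86, 2.86], [-0.3, 2.09], [-1.38, 1.24], [0.06, 2.45], [-1.56, 4.7], [0.09, 2.05], [-2.69, 2.69]. Speed limits (rad/s): [2.57, 2.57, 3.14, 3.14, 3.14, 3.14, 3.14].

### API

Orientations are given as a rotation vector (axis times angle).
In Python, from bench import * gives the robot as it stands.
- The arm moves only by the shell command python3 -m jog 'ROWS' [FORCE]. ROWS is JSON, a list of rows, each an object of numbers: "claw": the finger opening in mm, from 0 to 87; "dx", "dy", "dz": the shift along the tool's x, y, z in mm; "spin": the turn about the tool's z in degrees. In form: [{"claw": .., "dx": .., "dy": .., "dz": .., "spin": ..}, ...]. A call has 1 to 20 rows; each row is the pose to reach, as a shift and turn from the pose commanded when the call began, along the tool's axes at that moment; what a row does not reach only later rows make up. A row lasts 1/12 s, in which the tool goes at most 41.7 mm and 7.16 degrees, less where a joint would pass 70% of its speed; a pose out of reach is approached as far as the arm can. A call with a gripper value outside its range is refused whole. The fingers move at their own pace and stop on an object; FORCE is the grip in N (left out, the last holds). Time passes only in rows, so rows that repeat a pose let the fingers close. It gives the time, the measured TCP pose, the force, the opening and the grip force at its end, in the units of the state.
- get_state(): the state, without advancing time (a new reading comes with each control period).
- get_image(name): name is "scene" or "top" or "wrist"; returns a dict with "frame" (384x512x3 uint8, red, green, blue), "depth" (384x512 float32, m along the optical axis (not along the pixel's ray), 0 where there is no reading), "K" (3x3 intrinsics, pixels), "distortion" ([k1, k2, p1, p2, k3] as OpenCV has them; the pictures are not rectified), "T" (4x4, takes a point from camera to world coordinates); the wrist camera has in their place "mount" (4x4, takes a point from camera to tool coordinates, whose origin is the TCP and whose axes are the flange's). Camera axes: x right, y down, z forward; pixel columns grow to the right and rows downward; lengths in m; the calibration is good to about 2 mm. A picture is of the moment at which its call begins: read the wrist's pose just before it.
- close_job(): hands the job in; it is judged then, once.
The state is a dict: "time": time; "joint_positions": joint angles; "qd": joint speeds; "joint_torque": joint torques, N m; "position": TCP position; "tool_rot": TCP orientation; "ft_force": force on the tool from outside, world axes, zero at the start; "torque": the same for the moment, N m; "grip_width": opening from 0.0 (shut) to 1.0 (fully open); "grip_force": force on a finger pad.
Only numpy, scipy, OpenCV 4.12 (cv2) and the standard library are available. Lean on these libraries where they do the work, as an engineer would, in place of code of your own. Each camera call takes 0.05 s, during which the arm holds its last target. There are 200 camera calls.

## Working session

There is one attempt and no reset: what is moved stays moved. The work goes in short steps, Python scripts to look and compute and a shell command to move; the robot and the scene stay as the last step left them, time stands still between calls to the robot, and variables do not carry over. Pictures are saved under pics/ and viewed, at most 10 in all, crops included, and the job is handed in when it is done.

```bash
mkdir -p pics; cat > h.py <<'E'
from bench import *
import numpy as np, cv2, json
from scipy.spatial.transform import Rotation as R
def grab(n,fn=None):
    s=get_state(); im=get_image(n)
    if 'T' in im: T=im['T']
    else:
        W=np.eye(4); W[:3,:3]=R.from_rotvec(s['tool_rot']).as_matrix(); W[:3,3]=s['position']; T=W@np.array(im['mount'])
    im['T']=np.array(T)
    if fn: cv2.imwrite('pics/'+fn+'.png',im['frame'][:,:,::-1])
    np.savez(''+(fn or n)+'.npz',**{k:im[k] for k in ['frame','depth','K','distortion','T']})
    return im
def pts(im):
    h,w=im['depth'].shape
    u,v=np.meshgrid(np.arange(w),np.arange(h))
    p=cv2.undistortPoints(np.stack([u,v],-1).reshape(-1,1,2).astype(np.float64),np.array(im['K']),np.array(im['distortion'])).reshape(h,w,2)
    d=im['depth'][...,None]
    P=np.concatenate([p*d,d],-1)
    return P@im['T'][:3,:3].T+im['T'][:3,3]
E
python3 - <<'E'
from h import *
s=get_state(); print(s['time'],s['position'],s['tool_rot'],s['grip_width'])
print(R.from_rotvec(s['tool_rot']).as_matrix().round(3))
a=grab('scene','scene0'); b=grab('top','top0')
cv2.imwrite('pics/both.png',cv2.resize(np.hstack([a['frame'],b['frame']])[:,:,::-1],(800,300)))
E
```

```text
0.0 [ 0.22191328 -0.61035808  0.23544536] [-3.09202983e+00 -5.44841836e-01  7.09058003e-04] 1.0012755178830681
[[ 0.94   0.342 -0.001]
 [ 0.342 -0.94   0.002]
 [-0.    -0.002 -1.   ]]
```

View pics/top0.png

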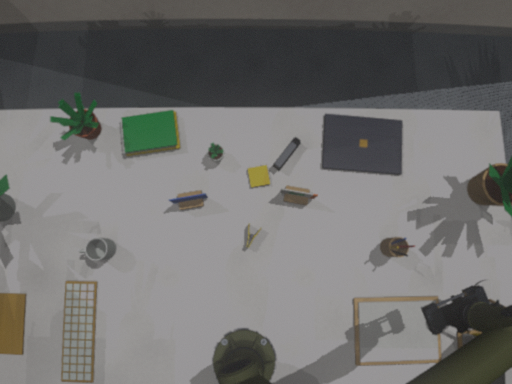

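View pics/scene0.png

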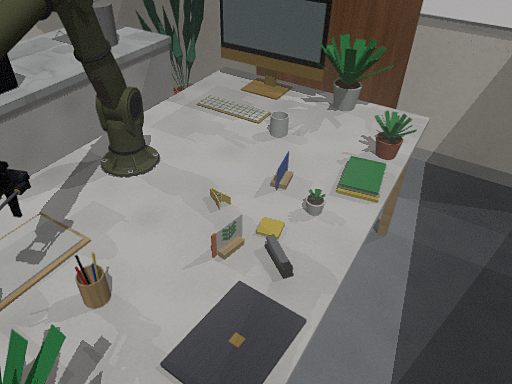

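The top view shows the clip near px (250,235), the print card at (298,194), and the blue stand at (189,199). The scene view shows the clip at (219,197) and the orange edge at (214,244). Next I'll enlarge both and measure.

```bash
python3 - <<'E'
from h import *
out=[]
for n,(u0,v0,w,h) in dict(top0=(230,170,100,90),scene0=(190,170,100,90)).items():
    im=dict(np.load(n+'.npz')); P=pts(im); f=im['frame'].astype(int)
    c=im['frame'][v0:v0+h,u0:u0+w,::-1]
    out.append(cv2.resize(c,(400*1,360),interpolation=cv2.INTER_CUBIC))
    hsv=cv2.cvtColor(im['frame'],cv2.COLOR_RGB2HSV)
    m=np.zeros(hsv.shape[:2],bool); m[v0:v0+h,u0:u0+w]=1
    Z=P[...,2]
    reg=(P[...,0]>.3)&(P[...,0]<.75)&(abs(P[...,1])<.3)
    print(n,'clip')
    if n=='top0':
        mm=m&reg&(Z>.02)
        k,l,st,ce=cv2.connectedComponentsWithStats(mm.astype(np.uint8))
        for i in range(1,k):
            if st[i,4]>5:
                q=P[l==i]; print(st[i],q.min(0).round(3),q.max(0).round(3),q.mean(0).round(3))
    H=hsv[...,0];S=hsv[...,1]
    o=m&(H<14)&(S>140)
    print('orange',o.sum()); q=P[o&(Z>.02)]
    if len(q): print(np.median(q,0).round(3),q.min(0).round(3),q.max(0).round(3))
    y=m&(H>18)&(H<34)&(S>90)&(Z>.01)&(P[...,0]<.5)
    q=P[y]; print('yellow',len(q))
    if len(q): print(np.median(q,0).round(3),q.min(0).round(3),q.max(0).round(3))
cv2.imwrite('pics/crop1.png',np.hstack(out))
E
```

```text
top0 clip
[280 185  38  20 404] [ 0.403 -0.26   0.02 ] [ 0.631 -0.014  1.363] [ 0.591 -0.196  0.05 ]
[247 223  14  25  66] [ 0.402 -0.06   0.025] [ 0.489 -0.013  1.363] [ 0.443 -0.027  0.076]
orange 0
yellow 14
[ 0.445 -0.016  0.037] [ 0.403 -0.045  0.031] [ 0.456 -0.014  1.363]
scene0 clip
orange 28
[ 0.588 -0.257  0.07 ] [ 0.583 -0.936  0.022] [ 1.112 -0.248  0.92 ]
yellow 142
[ 0.455 -0.021  0.028] [ 0.404 -0.064  0.01 ] [ 0.49  -0.01   0.039]
```

View pics/crop1.png

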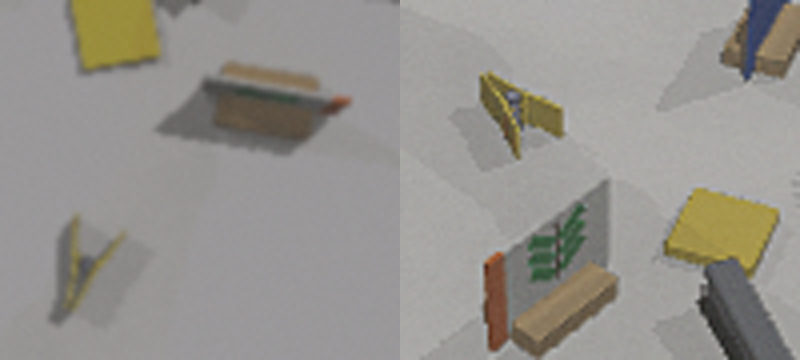

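The crops show the clip with its handle ends at top-view px (249,224) and (260,229), jaws pointing back towards the robot with tips at (247,248). The orange edge is at the card's -y end. Estimates: handles at about (0.473,-0.038), clip heading about 160°, edge at (0.588,-0.257). I'll go above the handles and turn the tool y to about 70°.

```bash
python3 -m jog '[{"claw":87,"dx":25,"dy":-26,"spin":-7},{"claw":87,"dx":50,"dy":-52,"spin":-14},{"claw":87,"dx":77,"dy":-81,"spin":-21},{"claw":87,"dx":104,"dy":-109,"spin":-28},{"claw":87,"dx":131,"dy":-137,"spin":-35},{"claw":87,"dx":158,"dy":-166,"spin":-42},{"claw":87,"dx":185,"dy":-194,"spin":-49},{"claw":87,"dx":212,"dy":-222,"spin":-56},{"claw":87,"dx":239,"dy":-251,"spin":-63},{"claw":87,"dx":266,"dy":-279,"spin":-70},{"claw":87,"dx":293,"dy":-307,"spin":-77},{"claw":87,"dx":320,"dy":-336,"spin":-84},{"claw":87,"dx":347,"dy":-364,"spin":-91},{"claw":87,"dx":374,"dy":-392,"spin":-98},{"claw":87,"dx":401,"dy":-420,"spin":-105},{"claw":87,"dx":420,"dy":-440,"spin":-112},{"claw":87,"dx":432,"dy":-453,"spin":-119},{"claw":87,"dx":432,"dy":-453,"spin":-126},{"claw":87,"dx":432,"dy":-453,"dz":30,"spin":-133},{"claw":87,"dx":432,"dy":-453,"dz":60,"spin":-140}]' 20
python3 -m jog '[{"claw":87},{"claw":87},{"claw":87}]'
python3 - <<'E'
from h import *
s=get_state(); print(s['time'],s['position'],R.from_rotvec(s['tool_rot']).as_matrix().round(3).tolist(),s['joint_positions'])
im=grab('wrist','w0'); cv2.imwrite('pics/w0b.png',cv2.resize(im['frame'][:,:,::-1],(800,600)))
E
```

```text
0.1 [ 0.22196879 -0.6104372   0.23559452] [[0.94, 0.342, -0.001], [0.342, -0.94, 0.002], [-0.0, -0.002, -1.0]] [ 1.23608812  0.32174542 -0.07009961  1.45151058  0.02258335  1.37081536
 -0.05689473]$[0]: bad value
$[0]: bad value
```

View pics/w0b.png

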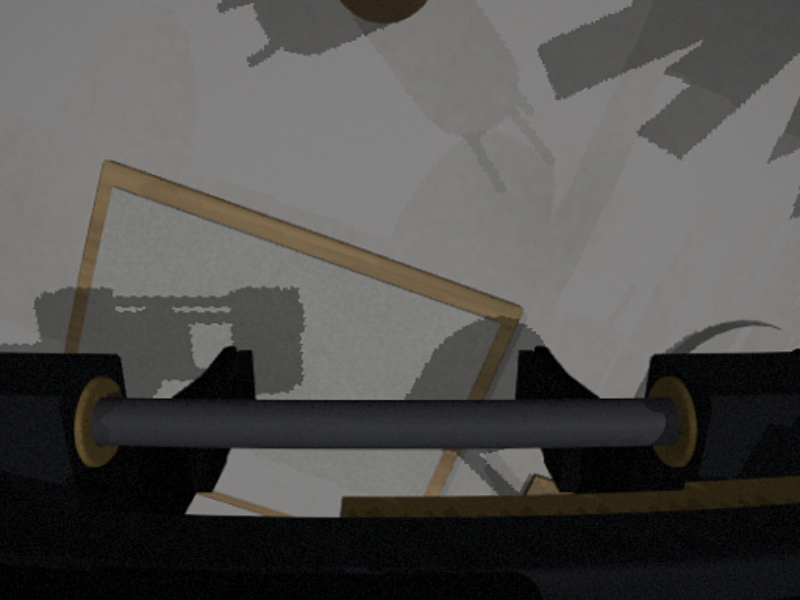

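The move was refused (every row needs all keys), so this wrist view is only the start pose. It does show that the camera looks ahead along tool +x. Resending with all keys.

```bash
python3 -m jog '[{"claw":87,"dx":25,"dy":-26,"dz":0,"spin":-7},{"claw":87,"dx":50,"dy":-52,"dz":0,"spin":-14},{"claw":87,"dx":77,"dy":-81,"dz":0,"spin":-21},{"claw":87,"dx":104,"dy":-109,"dz":0,"spin":-28},{"claw":87,"dx":131,"dy":-137,"dz":0,"spin":-35},{"claw":87,"dx":158,"dy":-166,"dz":0,"spin":-42},{"claw":87,"dx":185,"dy":-194,"dz":0,"spin":-49},{"claw":87,"dx":212,"dy":-222,"dz":0,"spin":-56},{"claw":87,"dx":239,"dy":-251,"dz":0,"spin":-63},{"claw":87,"dx":266,"dy":-279,"dz":0,"spin":-70},{"claw":87,"dx":293,"dy":-307,"dz":0,"spin":-77},{"claw":87,"dx":320,"dy":-336,"dz":0,"spin":-84},{"claw":87,"dx":347,"dy":-364,"dz":0,"spin":-91},{"claw":87,"dx":374,"dy":-392,"dz":0,"spin":-98},{"claw":87,"dx":401,"dy":-420,"dz":0,"spin":-105},{"claw":87,"dx":420,"dy":-440,"dz":0,"spin":-112},{"claw":87,"dx":432,"dy":-453,"dz":0,"spin":-119},{"claw":87,"dx":432,"dy":-453,"dz":0,"spin":-126},{"claw":87,"dx":432,"dy":-453,"dz":30,"spin":-133},{"claw":87,"dx":432,"dy":-453,"dz":60,"spin":-140}]' 20
python3 -m jog '[{"claw":87,"dx":0,"dy":0,"dz":0,"spin":0},{"claw":87,"dx":0,"dy":0,"dz":0,"spin":0},{"claw":87,"dx":0,"dy":0,"dz":0,"spin":0}]'
python3 - <<'E'
from h import *
s=get_state(); print(s['time'],s['position'],R.from_rotvec(s['tool_rot']).as_matrix().round(3).tolist(),s['joint_positions'])
im=grab('wrist','w1'); cv2.imwrite('pics/w1b.png',cv2.resize(im['frame'][:,:,::-1],(800,600)))
E
```

```text
time: 1.82
position: [0.4748, -0.0371, 0.1772]
tool_rot: [0.534, 3.091, -0.001]
ft_force: [-0.3, -0.3, -1.2]
grip_width: 0.998
grip_force: 0.0
time: 2.07
position: [0.4739, -0.0376, 0.1778]
tool_rot: [0.55, 3.092, 0.0]
ft_force: [0.0, -0.8, 0.0]
grip_width: 1.002
grip_force: 0.0
2.0667 [ 0.47391983 -0.03756694  0.17776167] [[-0.939, 0.345, 0.001], [0.345, 0.939, -0.0], [-0.001, 0.0, -1.0]] [ 0.69700615  0.01444719 -0.67213692  1.92775211  0.00977787  1.20132149
  1.2398079 ]
```

View pics/w1b.png

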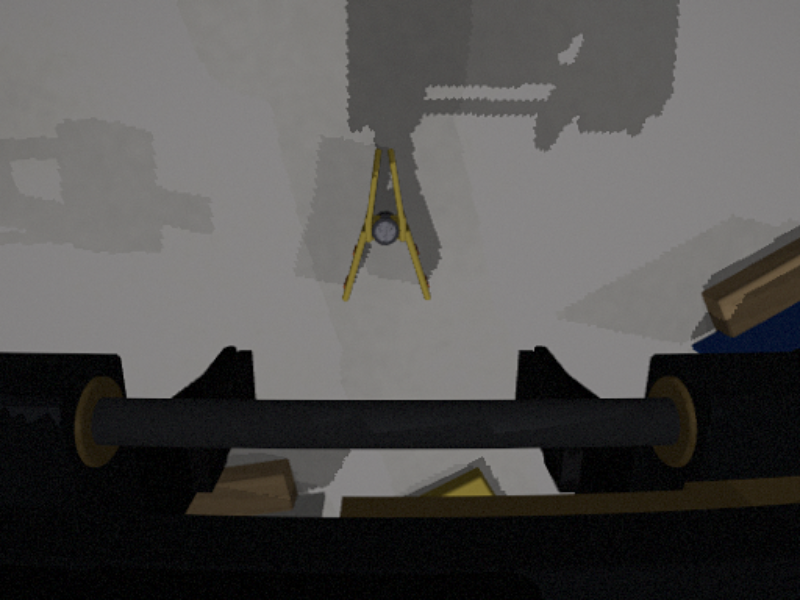

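The clip is well aligned with the tool: pin at px (386,229), tips at (385,150), handle ends at (346,299) and (429,297). I'll convert these to tool-frame offsets.

```bash
python3 - <<'E'
from h import *
im=dict(np.load('w1.npz'))
T=im['T']; s=get_state(); Rt=R.from_rotvec(s['tool_rot']).as_matrix(); t=s['position']
for n,(u,v) in dict(pin=(386,229),tip=(385,150),hl=(346,299),hr=(429,297)).items():
    p=cv2.undistortPoints(np.array([[[u*.64,v*.64]]]),im['K'],im['distortion'])[0,0]
    d=T[:3,:3]@np.array([*p,1]); k=(.035-T[2,3])/d[2]; P=T[:3,3]+k*d
    print(n,P.round(4),'tool mm',(Rt.T@(P-t)*1000).round(1), 'depth z',im['depth'][int(v*.64),int(u*.64)],k)
E
```

```text
pin [ 0.445  -0.0253  0.035 ] tool mm [ 32.2   1.4 143.2] depth z 0.29084376 0.291616090175782
tip [ 0.4052 -0.0113  0.035 ] tool mm [ 74.4   0.8 143.1] depth z 0.31372035 0.28049402648762645
hl [ 0.4746 -0.0602  0.035 ] tool mm [ -7.6 -21.2 143.3] depth z 0.30290717 0.3021263607395478
hr [ 0.4896 -0.0157  0.035 ] tool mm [ -6.4  25.8 143.3] depth z 0.30305943 0.3018094928342382
```

```bash
python3 -m jog '[{"claw":87,"dx":2,"dy":2,"dz":30,"spin":0},{"claw":87,"dx":2,"dy":2,"dz":60,"spin":0},{"claw":87,"dx":2,"dy":2,"dz":90,"spin":0},{"claw":87,"dx":2,"dy":2,"dz":120,"spin":0},{"claw":87,"dx":2,"dy":2,"dz":145,"spin":0},{"claw":87,"dx":2,"dy":2,"dz":155,"spin":0},{"claw":87,"dx":2,"dy":2,"dz":159,"spin":0},{"claw":87,"dx":2,"dy":2,"dz":159,"spin":0},{"claw":87,"dx":2,"dy":2,"dz":159,"spin":0}]' 20
python3 -m jog '[{"claw":20,"dx":0,"dy":0,"dz":0,"spin":0},{"claw":20,"dx":0,"dy":0,"dz":0,"spin":0},{"claw":20,"dx":0,"dy":0,"dz":0,"spin":0},{"claw":20,"dx":0,"dy":0,"dz":0,"spin":0},{"claw":20,"dx":0,"dy":0,"dz":0,"spin":0},{"claw":20,"dx":0,"dy":0,"dz":0,"spin":0},{"claw":20,"dx":0,"dy":0,"dz":0,"spin":0},{"claw":20,"dx":0,"dy":0,"dz":0,"spin":0},{"claw":20,"dx":0,"dy":0,"dz":0,"spin":0},{"claw":20,"dx":0,"dy":0,"dz":0,"spin":0},{"claw":20,"dx":0,"dy":0,"dz":0,"spin":0},{"claw":20,"dx":0,"dy":0,"dz":0,"spin":0}]' 20
```

```text
time: 2.87
position: [0.4738, -0.0352, 0.0192]
tool_rot: [0.547, 3.091, -0.0]
ft_force: [-0.1, -0.1, -0.2]
grip_width: 1.003
grip_force: 0.0
time: 3.87
position: [0.4722, -0.035, 0.0176]
tool_rot: [0.546, 3.094, -0.0]
ft_force: [0.3, -0.7, 0.4]
grip_width: 0.296
grip_force: 19.7
```

The opening is 25.8 mm, so the handles are at the stop with 20 N. Lifting and checking.

```bash
python3 -m jog '[{"claw":20,"dx":0,"dy":0,"dz":-5,"spin":0},{"claw":20,"dx":0,"dy":0,"dz":-15,"spin":0},{"claw":20,"dx":0,"dy":0,"dz":-30,"spin":0},{"claw":20,"dx":0,"dy":0,"dz":-50,"spin":0},{"claw":20,"dx":0,"dy":0,"dz":-75,"spin":0},{"claw":20,"dx":0,"dy":0,"dz":-100,"spin":0},{"claw":20,"dx":0,"dy":0,"dz":-125,"spin":0},{"claw":20,"dx":0,"dy":0,"dz":-145,"spin":0},{"claw":20,"dx":0,"dy":0,"dz":-155,"spin":0},{"claw":20,"dx":0,"dy":0,"dz":-160,"spin":0},{"claw":20,"dx":0,"dy":0,"dz":-160,"spin":0},{"claw":20,"dx":0,"dy":0,"dz":-160,"spin":0}]' 20
python3 - <<'E'
from h import *
im=grab('wrist','w2'); cv2.imwrite('pics/w2b.png',cv2.resize(im['frame'][:,:,::-1],(800,600)))
# card estimate from scene/top
for n,(u0,v0,w,h) in dict(top0=(275,180,50,30),scene0=(205,210,45,55)).items():
    j=dict(np.load(n+'.npz')); P=pts(j)[v0:v0+h,u0:u0+w].reshape(-1,3); hsv=cv2.cvtColor(j['frame'],cv2.COLOR_RGB2HSV)[v0:v0+h,u0:u0+w].reshape(-1,3)
    c=(P[:,2]>.035)&(P[:,2]<.1)&(P[:,0]>.5)&(P[:,0]<.68)&(P[:,1]<-.1)&(P[:,1]>-.3)
    q=P[c]; L=cv2.fitLine(q[:,:2].astype(np.float32),cv2.DIST_HUBER,0,.01,.01).ravel()
    s=(q[:,:2]-L[2:])@L[:2]; print(n,len(q),L.round(4),'ends',(L[2:]+s.min()*L[:2]).round(4),(L[2:]+s.max()*L[:2]).round(4))
    o=c&((hsv[:,0]<14)&(hsv[:,1]>120)); print('orange',P[o].mean(0).round(4),P[o].min(0).round(3),P[o].max(0).round(3))
E
```

```text
time: 4.87
position: [0.4715, -0.0349, 0.1767]
tool_rot: [-0.546, -3.092, 0.0]
ft_force: [-0.7, 0.2, 0.4]
grip_width: 0.297
grip_force: 19.7
top0 149 [ 0.1773  0.9842  0.5968 -0.1771] ends [ 0.5818 -0.2603] [ 0.6049 -0.1322]
orange [ 0.5832 -0.2529  0.0937] [ 0.583 -0.256  0.091] [ 0.584 -0.25   0.096]
scene0 493 [ 0.1727  0.985   0.5979 -0.2017] ends [ 0.5872 -0.2626] [ 0.6098 -0.1339]
orange [ 0.5885 -0.2556  0.0692] [ 0.583 -0.263  0.037] [ 0.591 -0.244  0.099]
```

View pics/w2b.png

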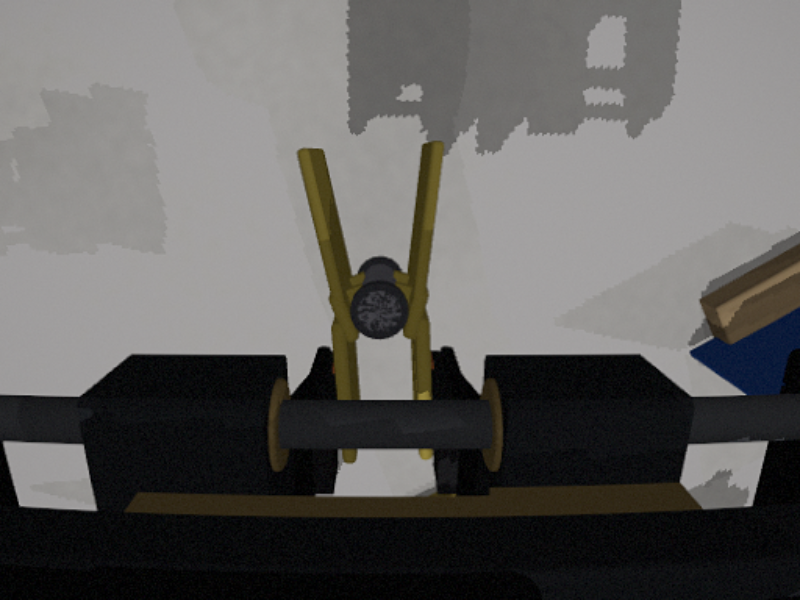

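Both jaws are open and held: pin at px (379,310), tips at (312,150) and (432,145). The card edge is about (0.585,-0.261) with heading 80°. I'll carry the clip to a stand-off outside and above the edge.

```bash
python3 -m jog '[{"claw":20,"dx":-6,"dy":-8,"dz":0,"spin":3},{"claw":20,"dx":-18,"dy":-24,"dz":0,"spin":8},{"claw":20,"dx":-33,"dy":-45,"dz":0,"spin":14},{"claw":20,"dx":-48,"dy":-66,"dz":0,"spin":20},{"claw":20,"dx":-63,"dy":-87,"dz":0,"spin":26},{"claw":20,"dx":-78,"dy":-108,"dz":0,"spin":32},{"claw":20,"dx":-93,"dy":-129,"dz":0,"spin":38},{"claw":20,"dx":-108,"dy":-150,"dz":0,"spin":44},{"claw":20,"dx":-123,"dy":-171,"dz":0,"spin":50},{"claw":20,"dx":-138,"dy":-190,"dz":0,"spin":56},{"claw":20,"dx":-153,"dy":-210,"dz":0,"spin":62},{"claw":20,"dx":-168,"dy":-230,"dz":0,"spin":68},{"claw":20,"dx":-183,"dy":-250,"dz":0,"spin":74},{"claw":20,"dx":-195,"dy":-267,"dz":10,"spin":79},{"claw":20,"dx":-202,"dy":-276,"dz":20,"spin":82},{"claw":20,"dx":-202,"dy":-276,"dz":27,"spin":82},{"claw":20,"dx":-202,"dy":-276,"dz":27,"spin":82},{"claw":20,"dx":-202,"dy":-276,"dz":27,"spin":82},{"claw":20,"dx":-202,"dy":-276,"dz":27,"spin":82}]' 20
python3 - <<'E'
from h import *
im=grab('wrist','w3'); cv2.imwrite('pics/w3b.png',cv2.resize(im['frame'][:,:,::-1],(800,600)))
E
```

```text
time: 6.5
position: [0.5677, -0.3617, 0.1505]
tool_rot: [-2.438, -1.98, -0.001]
ft_force: [0.2, 1.0, -0.6]
grip_width: 0.298
grip_force: 19.7
```

View pics/w3b.png

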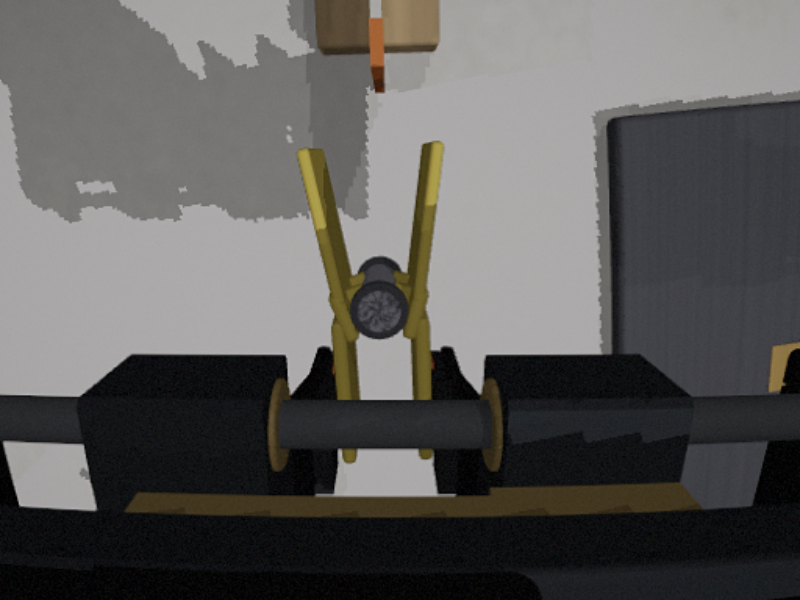

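The orange edge's top corner is at px (377,66) and its foot is at (379,91), lying between the jaws' extension lines, and the card is parallel to the tool axis. Computing the offsets.

```bash
python3 - <<'E'
from h import *
im=dict(np.load('w3.npz'))
T=im['T']; s=get_state(); Rt=R.from_rotvec(s['tool_rot']).as_matrix(); t=s['position']; z=t[2]
for n,(u,v,h) in dict(edgetop=(377,66,.096),edgetopfar=(376,19,.096),foot=(379,91,.006),pin=(380,310,z+.018),tipL=(312,150,z+.017),tipR=(432,144,z+.017)).items():
    p=cv2.undistortPoints(np.array([[[u*.64,v*.64]]]),im['K'],im['distortion'])[0,0]
    d=T[:3,:3]@np.array([*p,1]); k=(h-T[2,3])/d[2]; P=T[:3,3]+k*d
    print(n,P.round(4),'tool mm',(Rt.T@(P-t)*1000).round(1),'depth',im['depth'][int(v*.64),int(u*.64)],round(k,4))
print(Rt.round(3).tolist())
E
```

```text
edgetop [ 0.5856 -0.26    0.096 ] tool mm [103.5  -3.8  55.1] depth 0.18705449 0.1878
edgetopfar [ 0.5885 -0.2443  0.096 ] tool mm [119.5  -4.1  55.1] depth 0.18454103 0.1836
foot [ 0.5854 -0.2591  0.006 ] tool mm [104.3  -4.2 145.1] depth 0.26778457 0.2744
pin [ 0.5731 -0.3281  0.1691] tool mm [ 34.3  -1.9 -18. ] depth 0.13538975 0.1356
tipL [ 0.5654 -0.2862  0.1681] tool mm [ 73.7 -18.1 -17. ] depth 0.13196352 0.1261
tipR [ 0.5937 -0.2907  0.1681] tool mm [ 75.2  10.5 -17. ] depth 0.1275125 0.1257
[[0.206, 0.979, 0.001], [0.979, -0.206, 0.0], [0.0, 0.001, -1.0]]
```

```bash
python3 -m jog '[{"claw":20,"dx":0,"dy":-1,"dz":10,"spin":0},{"claw":20,"dx":0,"dy":-1,"dz":25,"spin":0},{"claw":20,"dx":0,"dy":-1,"dz":45,"spin":0},{"claw":20,"dx":0,"dy":-1,"dz":65,"spin":0},{"claw":20,"dx":0,"dy":-1,"dz":80,"spin":0},{"claw":20,"dx":0,"dy":-1,"dz":88,"spin":0},{"claw":20,"dx":0,"dy":-1,"dz":90,"spin":0},{"claw":20,"dx":5,"dy":-1,"dz":90,"spin":0},{"claw":20,"dx":11,"dy":-1,"dz":90,"spin":0},{"claw":20,"dx":18,"dy":-1,"dz":90,"spin":0},{"claw":20,"dx":25,"dy":-1,"dz":90,"spin":0},{"claw":20,"dx":32,"dy":-1,"dz":90,"spin":0},{"claw":20,"dx":38,"dy":-1,"dz":90,"spin":0},{"claw":20,"dx":42,"dy":-1,"dz":90,"spin":0},{"claw":20,"dx":45,"dy":-1,"dz":90,"spin":0},{"claw":20,"dx":45,"dy":-1,"dz":90,"spin":0},{"claw":20,"dx":45,"dy":-1,"dz":90,"spin":0},{"claw":20,"dx":45,"dy":-1,"dz":90,"spin":0},{"claw":20,"dx":45,"dy":-1,"dz":90,"spin":0}]' 20
python3 - <<'E'
from h import *
im=grab('wrist','w4'); a=grab('scene','s4')
w=cv2.resize(im['frame'][:,:,::-1],(512,384)); c=cv2.resize(a['frame'][200:280,180:240,::-1],(288,384),interpolation=cv2.INTER_CUBIC)
cv2.imwrite('pics/w4b.png',np.hstack([w,c]))
E
```

```text
time: 8.13
position: [0.5756, -0.3199, 0.0605]
tool_rot: [2.442, 1.976, -0.001]
ft_force: [-0.9, 0.4, -1.6]
grip_width: 0.294
grip_force: 19.7
```

View pics/w4b.png

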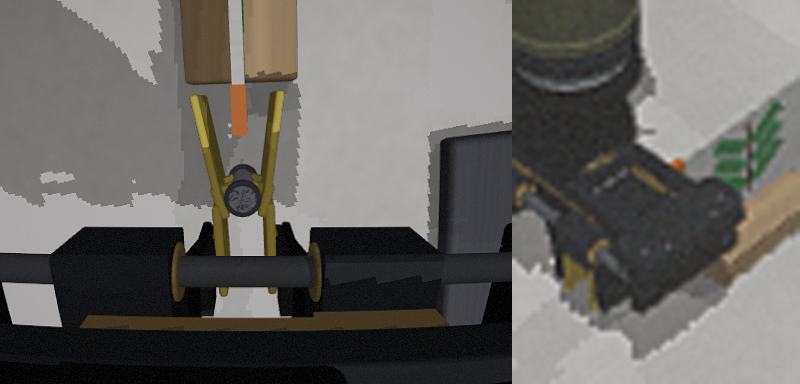

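The orange edge (px 231–247, row 136) sits centred between the open jaws (about 213 and 266), about 26 mm ahead of the pin, with clear gaps on both sides and no contact force. Handing in.

```bash
python3 -c "
from bench import *
print(close_job())"
```

```text
the job is handed in; nothing more can be done
None
```

I handed the job in with the clip held wide open and level at about 60 mm, the orange edge centred between the jaws about 26 mm ahead of the pin, and no sign of contact with the card or stand; the judge's verdict was not returned.

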